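# Snap the biscuit box shut

### The job

The lid is on the clear biscuit box but not yet snapped shut: press down its four blue rim sections, one after another around the rim, until every one has clicked shut and stays level with the white corners. Use the fingertips only: do not lift, tip or push the box away from where it stands, and leave the mug, jar, spectacles case and other things on the table alone.

Things in the scene. Friction and masses are not known exactly. Their poses are not given: they have to be found in the camera images.
- biscuit_box: Clear food box of biscuits, loose on the table, 0.5 to 1 kg, 180 mm (x) by 130 mm (y). Origin: centre of its underside, z up. Lid: sunk white panel (136 x 86 mm, top 72 mm above the table), four fixed white corners (22 mm square, top at 80 mm), and between them four separate blue rim sections, 22 mm wide, that move straight up and down: top at 88 mm when proud, 80 mm when snapped shut.
- rim_px (a joint): Travel in m of the blue rim section on the short side at the box's +x end, centred 79 mm from the box axis: 0 standing proud, 0.008 snapped shut. Resists with about 8 N at first; past half-way (0.004) it snaps down and stays; let go sooner it springs back. Starts at 0. Press anywhere on its top; hard stop at 0.008.
- rim_px_top (a point): Centre of the top face of that blue section (22 x 84 mm along the box's x and y), moving with it: 88 mm above the table when proud, 80 mm when shut. A small white mark is on the spot. z up.
- rim_nx (a joint): Travel in m of the blue rim section on the short side at the box's -x end, centred 79 mm from the box axis: 0 standing proud, 0.008 snapped shut. Resists with about 8 N at first; past half-way (0.004) it snaps down and stays; let go sooner it springs back. Starts at 0. Press anywhere on its top; hard stop at 0.008.
- rim_nx_top (a point): Centre of the top face of that blue section (22 x 84 mm along the box's x and y), moving with it: 88 mm above the table when proud, 80 mm when shut. A small white mark is on the spot. z up.
- rim_py (a joint): Travel in m of the blue rim section on the long side at the box's +y side, centred 54 mm from the box axis: 0 standing proud, 0.008 snapped shut. Resists with about 8 N at first; past half-way (0.004) it snaps down and stays; let go sooner it springs back. Starts at 0. Press anywhere on its top; hard stop at 0.008.
- rim_py_top (a point): Centre of the top face of that blue section (134 x 22 mm along the box's x and y), moving with it: 88 mm above the table when proud, 80 mm when shut. A small white mark is on the spot. z up.
- rim_ny (a joint): Travel in m of the blue rim section on the long side at the box's -y side, centred 54 mm from the box axis: 0 standing proud, 0.008 snapped shut. Resists with about 8 N at first; past half-way (0.004) it snaps down and stays; let go sooner it springs back. Starts at 0. Press anywhere on its top; hard stop at 0.008.
- rim_ny_top (a point): Centre of the top face of that blue section (134 x 22 mm along the box's x and y), moving with it: 88 mm above the table when proud, 80 mm when shut. A small white mark is on the spot. z up.
- mug: White mug, 80 mm across, 85 mm high, standing beyond the box's +x end. Origin under its centre. Bystander.
- pill_bottle: Amber pill jar, 44 mm across, 78 mm high, standing beside the box's +y side. Origin under its centre. Bystander.
- glasses_case: Dark red hard spectacles case, 155 x 58 x 41 mm, lying beside the box's -y side. Origin under its centre. Bystander.
- torch: Black torch with a steel head, lying, 142 x 36 x 36 mm. Origin under the middle. Bystander.
- remote: Grey remote control, lying, 150 x 46 x 20 mm. Origin under its centre. Bystander.
- biscuit_tin: Round yellow tin, 150 mm across, 60 mm high. Origin under its centre. Bystander.
Not all that is in view belongs to the job. There is more than one size of the biscuit_box; the one meant has the size given above.

How it is judged:
By the outcome, as a careful person would: the job done as asked, in the order asked, and still so for the second after the job is handed in, with the robot touching nothing.
It also fails if it takes over 45 s, if anything falls off the work surface, if the arm or the gripper's body presses on something with over 40 N, if the wrist force passes 120 N, or if a joint passes its speed limit or range.

### The arm

A 6-joint arm with a two-finger parallel gripper is mounted at the origin on the work surface. World frame = base frame: x ahead of the robot, y to its left, z up, the work surface at z = 0. Lengths are in mm, angles in rad, forces in N, time in s.
With the tool pointing down it reaches from about 300 to 850 mm from the base axis. Payload 5.4 kg.
Tool frame: the origin (TCP) lies at the very end of the fingers, on their centre line; the grasp point (between the pads) lies 19 mm behind it; x points along the fingers, y is the direction in which the jaws open and shut, and the axes are right-handed (so a half turn about x gives the same grasp; the last joint's range is limited). The gripper opens to 85 mm and grips with 20 to 120 N. Pads are 22 mm wide; open, the fingers measure 114 mm over their backs; the gripper's body (76 mm by 85 mm) begins 54 mm behind the grasp point. The pads swing forward as they close: fully open they stand 13 mm farther back than shut.
Start: joints at [1.016, 0.158, 1.597, -0, 1.386, -0.21], TCP at [194.364, 541.137, 231.299] pointing down, gripper open.
Joint ranges: [-2.91, 2.91], [-0.94, 2.29], [0.18, 2.7], [-1.29, 4.43], [0.17, 2.64], [-3, 3]. Speed limits (rad/s): [2.57, 2.57, 3.14, 3.14, 3.14, 3.14].

### API

Orientations are given as a unit quaternion [x, y, z, w].
In Python, from station import telemetry, cams, job gives the robot as it stands. The module is installed in compiled form; this text tells all that it offers.
- The arm moves only by the tool arm_command, never from a script. Its argument "steps" is text: rows parted by semicolons, each of 5 numbers parted by spaces: the shift along the world's x, y, z in units of 40 mm (1.0 is 40 mm), then the turn about the world's z in units of 5 degrees (1.0 is 5 degrees), then the opening, from -1 (shut) to 1 (fully open). In form: dx dy dz roll gripper; .... A call has 1 to 8 rows; each row shifts and turns the commanded pose from where the row before left it; what a row does not reach is not made up. A row lasts 1/12 s, in which the tool goes at most 41.7 mm and 7.16 degrees, less where a joint would pass 70% of its speed; a pose out of reach is approached as far as the arm can. A call is refused whole if a number of a shift passes 1 or a number of a turn 1, either way. A call with a gripper value outside its range is refused whole. The fingers move at their own pace and stop on an object; the grip force is fixed at half the most. Time passes only in rows, so rows that do not move let the fingers close. It gives the time, the measured TCP pose, the force and the opening at its end, in the units of the state.
- telemetry.read_state(): the state, without advancing time (a new reading comes with each control period).
- cams.capture(name): name is "scene" or "top" or "wrist"; returns a dict with "image" (384x512x3 uint8, red, green, blue), "mtx" (3x3 intrinsics, pixels), "dist" ([k1, k2, p1, p2, k3] as OpenCV has them; the pictures are not rectified), "xyz" and "rotation" of the camera in the world; the wrist camera has in their place "tool_from_camera" (4x4, takes a point from camera to tool coordinates, whose origin is the TCP and whose axes are the tool frame's). Camera axes: x right, y down, z forward; pixel columns grow to the right and rows downward; lengths in mm; the calibration is good to about 2 mm. A picture is of the moment at which its call begins: read the wrist's pose just before it. There is no depth.
- job.finish_job(): hands the job in, once; it reports no verdict.
The state is a dict: "time_s": time; "joint_positions": joint angles; "joint_vel": joint speeds; "effort": joint torques, N m; "tool_pos": TCP position; "eef_rot": TCP orientation; "contact_force": force on the tool from outside, world axes, zero at the start; "torque": the same for the moment, N m; "finger_gap": opening from 0.0 (shut) to 1.0 (fully open).
Only numpy, scipy, OpenCV 4.12 (cv2) and the standard library are available. Lean on these libraries where they do the work, as an engineer would, in place of code of your own. Each camera call takes 0.05 s, during which the arm holds its last target. There are 200 camera calls.

## Working session

There is one attempt and no reset: what is moved stays moved. The work goes in short steps, Python scripts to look and compute and a tool call to move; the robot and the scene stay as the last step left them, time stands still between calls to the robot, and variables do not carry over. Pictures are saved under pics/ and viewed, about 8 in all and at most 12, crops included, and the job is handed in when it is done.

Besides the shell and the picture viewer there is one more tool, called by a JSON object that holds its "method" and its "body", one argument or row to a line. arm_command: Moves the arm, as the interface text tells. Its arguments: {"type":"object","properties":{"steps":{"type":"string"}},"required":["steps"]}

```bash
mkdir -p pics; cat > h.py <<'E'
import cv2,numpy as np
from station import telemetry,cams,job
def snap(n,f):
    c=cams.capture(n);cv2.imwrite('pics/'+f,c['image'][:,:,::-1]);np.save('pics/'+f+'.npy',c,allow_pickle=True);return c
def load(f): return np.load('pics/'+f+'.npy',allow_pickle=True).item()
def ray(c,uv,z):
    p=cv2.undistortPoints(np.array(uv,float).reshape(-1,1,2),c['mtx'],c['dist']).reshape(-1,2)
    d=np.c_[p,np.ones(len(p))]@np.array(c['rotation']).T
    o=np.array(c['xyz']);return o+d*((z-o[2])/d[:,2])[:,None]
E
python3 - <<'E'
from h import *
a=snap('top','top.png');b=snap('scene','scene.png')
for c in(a,b):print(c['xyz'],np.round(c['rotation'],3).tolist(),np.round(c['mtx']).tolist())
s=telemetry.read_state();print(s)
E
```

```text
[ 378.96045186  -21.03139779 1416.8914771 ] [-0.705, 0.707, -0.024, 0.043] [[418.0, 0.0, 254.0], [0.0, 418.0, 192.0], [0.0, 0.0, 1.0]]
[1407.3000433   380.7544864   897.67614357] [0.495, 0.764, -0.347, -0.227] [[351.0, 0.0, 258.0], [0.0, 351.0, 195.0], [0.0, 0.0, 1.0]]
{'time_s': 0.1, 'joint_positions': array([ 1.01591333e+00,  1.58997701e-01,  1.59811053e+00,  3.36006719e-05,
        1.38617659e+00, -2.10113595e-01]), 'joint_vel': array([ 4.28776236e-05,  9.18531341e-04, -4.62268682e-03,  1.86830024e-03,
        1.26881864e-03, -9.12738931e-04]), 'effort': array([ 6.21633433e-06, -3.96991217e+01, -3.32336640e+01, -1.52030289e-04,
        4.18239943e-03, -7.78511719e-06]), 'tool_pos': array([194.06858835, 540.69346508, 230.40667201]), 'eef_rot': array([ 0.12074301,  0.69685991, -0.12184437,  0.69639165]), 'contact_force': array([ 0.16225228, -1.42012595, -0.71561016]), 'torque': array([ 0.02148492, -0.0178601 , -0.00164404]), 'finger_gap': 0.9996681609065972}
```

View pics/top.png

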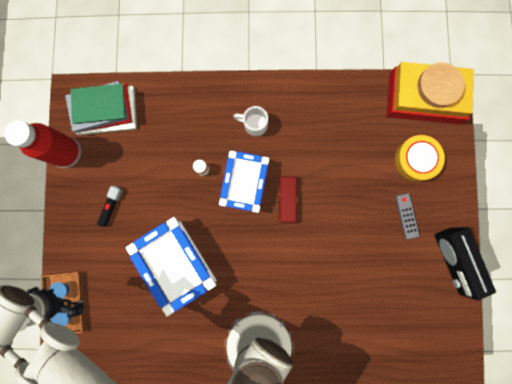

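View pics/scene.png

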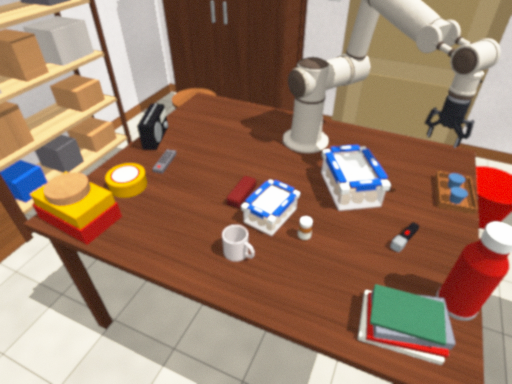

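The target is the smaller box at about (244,182) in the top view. The mug is beyond its far end at (255,121), the jar is to its left at (201,167) and the case to its right at (289,199). The larger box at (171,265) is the decoy.

```bash
python3 - <<'E'
from h import *
c=load('top.png');im=c['image']
hsv=cv2.cvtColor(im,cv2.COLOR_RGB2HSV)
m=((hsv[:,:,0]>100)&(hsv[:,:,0]<125)&(hsv[:,:,1]>120)).astype(np.uint8)
m[:145]=0;m[218:]=0;m[:,:212]=0;m[:,275:]=0
n,l,s,ce=cv2.connectedComponentsWithStats(m)
for i in range(1,n):
    if s[i,4]>15: print(ce[i],s[i,4],ray(c,[ce[i]],88)[0].round(1))
pts=np.argwhere(m)[:,::-1].astype(np.float32)
w=ray(c,pts,88)[:,:2].astype(np.float32)
print(cv2.minAreaRect(w))
cv2.imwrite('pics/crop.png',cv2.resize(im[100:230,180:310,::-1],None,fx=4.5,fy=4.5,interpolation=cv2.INTER_CUBIC))
for n_,uv,z in [('mug',[258,120],85),('jar',[200,166],78),('case',[[281,177],[297,177],[297,222],[281,222]],41)]: print(n_,ray(c,uv,z).round())
E
```

```text
Traceback (most recent call last):
  File "h.py", line 8, in ray
    d=np.c_[p,np.ones(len(p))]@np.array(c['rotation']).T
      ~~~~~~~~~~~~~~~~~~~~~~~~^~~~~~~~~~~~~~~~~~~~~~~~~~
ValueError: matmul: Input operand 1 has a mismatch in its core dimension 0, with gufunc signature (n?,k),(k,m?)->(n?,m?) (size 4 is different from 3)
```

```bash
sed -i "s/np.array(c\['rotation'\]).T/R.from_quat(c['rotation']).as_matrix().T/; 1a from scipy.spatial.transform import Rotation as R" h.py; python3 - <<'E'
from h import *
c=load('top.png');im=c['image']
hsv=cv2.cvtColor(im,cv2.COLOR_RGB2HSV)
m=((hsv[:,:,0]>100)&(hsv[:,:,0]<125)&(hsv[:,:,1]>120)).astype(np.uint8)
m[:145]=0;m[218:]=0;m[:,:212]=0;m[:,275:]=0
n,l,s,ce=cv2.connectedComponentsWithStats(m)
for i in range(1,n):
    if s[i,4]>15: print(ce[i],s[i,4],ray(c,[ce[i]],88)[0].round(1))
pts=np.argwhere(m)[:,::-1].astype(np.float32)
w=ray(c,pts,88)[:,:2].astype(np.float32)
print(cv2.minAreaRect(w))
cv2.imwrite('pics/crop.png',cv2.resize(im[100:230,180:310,::-1],None,fx=4.5,fy=4.5,interpolation=cv2.INTER_CUBIC))
for n_,uv,z in [('mug',[258,120],85),('jar',[200,166],78),('case',[[281,177],[297,177],[297,222],[281,222]],41)]: print(n_,ray(c,uv,z).round())
s=telemetry.read_state();print(R.from_quat(s['eef_rot']).as_matrix().round(3))
E
```

```text
[248.34259259 156.25925926] 108 [621.   30.8  88. ]
[226.72522523 177.85585586] 222 [551.2 100.3  88. ]
[260.92307692 183.88942308] 208 [531.1  -9.5  88. ]
[238.81481481 205.5462963 ] 108 [462.   61.2  88. ]
((541.840576171875, 45.61533737182617), (131.76307678222656, 180.6057586669922), 79.0382080078125)
mug [[741.  -1.  85.]]
jar [[592. 189.  78.]]
case [[ 559.  -76.   41.]
 [ 559. -129.   41.]
 [ 410. -127.   41.]
 [ 410.  -75.   41.]]
[[-0.001  0.338  0.941]
 [-0.001  0.941 -0.338]
 [-1.    -0.002 -0.   ]]
```

View pics/crop.png

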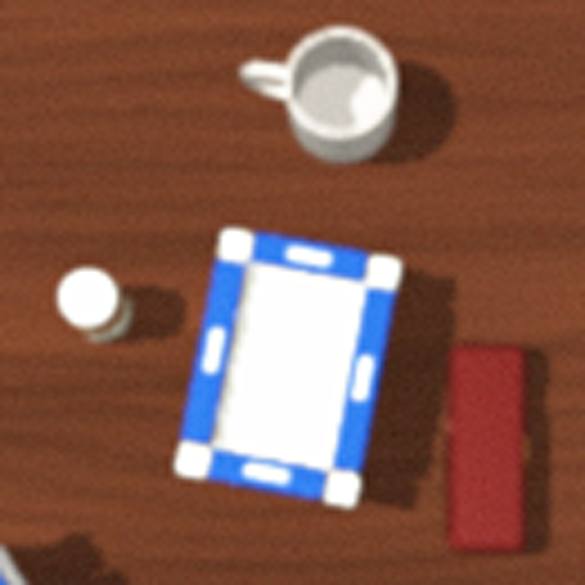

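The view gives a box centre of about (541,46) and a yaw of about -11°. The four white marks are clear, and each section's centre is in world coordinates. I'll close the fingers, turn +9° and travel high to above rim_py.

{"method": "arm_command", "body": {
  "steps": "0.56 -0.69 0 0.6 -1;0.56 -0.69 0 0.6 -1;0.56 -0.69 0 0.6 -1;0.56 -0.69 0 0 -1;0.56 -0.69 0 0 -1;0.56 -0.69 0 0 -1;0.56 -0.69 0 0 -1;0.56 -0.69 0 0 -1"
}}

```text
time_s: 0.77
tool_pos: [374.0, 318.7, 231.0]
eef_rot: [0.066, 0.704, -0.066, 0.704]
contact_force: [-0.1, 0.7, -0.2]
finger_gap: -0.0
```

{"method": "arm_command", "body": {
  "steps": "0.56 -0.69 0 0 -1;0.56 -0.69 0 0 -1;0.56 -0.69 0 0 -1;0.56 -0.69 0 0 -1;0.56 -0.69 0 0 -1;0.56 -0.69 0 0 -1;0 0 0 0 -1;0 0 0 0 -1"
}}

```text
time_s: 1.43
tool_pos: [508.4, 153.4, 230.7]
eef_rot: [0.067, 0.704, -0.067, 0.703]
contact_force: [0.3, 0.0, -0.6]
finger_gap: -0.003
```

{"method": "arm_command", "body": {
  "steps": "0.5 -0.66 0 0 -1;0.5 -0.66 0 0 -1;0 0 0 0 -1;0 0 0 0 -1"
}}

```text
time_s: 1.77
tool_pos: [547.7, 102.1, 230.9]
eef_rot: [0.067, 0.704, -0.066, 0.704]
contact_force: [0.6, -0.2, 0.6]
finger_gap: -0.0
```

```bash
python3 - <<'E'
from h import *
s=telemetry.read_state()
c=snap('wrist','w1.png')
M=R.from_quat(s['eef_rot']).as_matrix();T=np.array(c['tool_from_camera'])
c['rotation']=R.from_matrix(M@T[:3,:3]).as_quat();c['xyz']=s['tool_pos']+M@T[:3,3]
print(s['tool_pos'],c['xyz'])
np.save('pics/w1.png.npy',c,allow_pickle=True)
E
```

```text
[547.69958256 102.05899911 230.87603276] [475.726657   116.07999054 373.45011189]
```

View pics/w1.png

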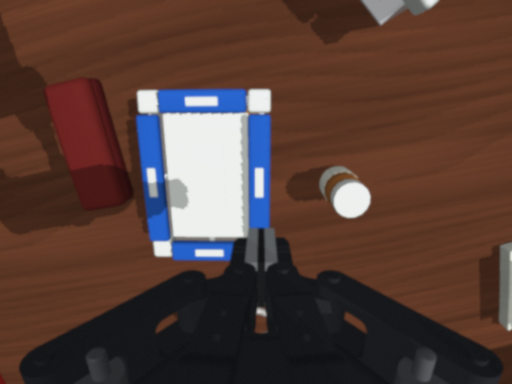

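Here image-down is +x. The marks are at nx (201,101), py (259,183), ny (152,183) and px (209,253).

```bash
python3 - <<'E'
from h import *
c=load('w1.png');w=c['image']
nm=['nx','py','ny','px'];uv=[[201,101],[259,183],[152,183],[209,253]]
P=ray(c,uv,88)[:,:2]
for n,p in zip(nm,P):print(n,p.round(1))
d=P[3]-P[0];e=P[1]-P[2];print(np.degrees(np.arctan2(d[1],d[0])),np.hypot(*d),np.hypot(*e),P.mean(0))
E
```

```text
nx [467.2  61.2]
py [555.5  99.3]
ny [535.1  -7.1]
px [622.9  30.9]
-10.987304927007626 158.63845632692153 108.33715070374211 [545.20558865  46.07128215]
```

{"method": "arm_command", "body": {
  "steps": "0.16 -0.08 -0.8 0 -1;0 0 -0.8 0 -1;0 0 -0.8 0 -1;0 0 -0.7 0 -1;0 0 0 0 -1;0 0 0 0 -1"
}}

```text
time_s: 2.32
tool_pos: [552.3, 100.2, 106.2]
eef_rot: [0.066, 0.705, -0.066, 0.703]
contact_force: [0.6, -0.2, 1.0]
finger_gap: 0.001
```

Now I'll press slowly, down to a nominal 82.

{"method": "arm_command", "body": {
  "steps": "0 0 -0.2 0 -1;0 0 -0.15 0 -1;0 0 -0.1 0 -1;0 0 -0.1 0 -1;0 0 -0.05 0 -1;0 0 0 0 -1"
}}

```text
time_s: 2.82
tool_pos: [554.5, 98.7, 83.3]
eef_rot: [0.066, 0.704, -0.066, 0.704]
contact_force: [0.8, -1.2, -0.4]
finger_gap: -0.0
```

{"method": "arm_command", "body": {
  "steps": "0 0 -0.05 0 -1;0 0 -0.05 0 -1;0 0 0 0 -1"
}}

```text
time_s: 3.07
tool_pos: [554.6, 98.7, 80.0]
eef_rot: [0.066, 0.704, -0.066, 0.704]
contact_force: [-1.6, -0.5, 5.8]
finger_gap: -0.001
```

{"method": "arm_command", "body": {
  "steps": "0 0 -0.05 0 -1;0 0 0 0 -1"
}}

```text
time_s: 3.23
tool_pos: [554.7, 98.7, 79.9]
eef_rot: [0.066, 0.704, -0.066, 0.704]
contact_force: [-8.1, -0.3, 18.7]
finger_gap: -0.003
```

The hard stop is felt at z=80, so rim_py is shut. I'll lift and go to rim_px.

{"method": "arm_command", "body": {
  "steps": "0 0 0.4 0 -1;0 0 0.5 0 -1;0.55 -0.56 0 0 -1;0.55 -0.56 0 0 -1;0.55 -0.57 0 0 -1;0 0 -0.2 0 -1;0 0 0 0 -1;0 0 0 0 -1"
}}

```text
time_s: 3.9
tool_pos: [619.2, 31.4, 104.1]
eef_rot: [0.067, 0.705, -0.066, 0.703]
contact_force: [0.0, 0.9, 0.2]
finger_gap: 0.0
```

{"method": "arm_command", "body": {
  "steps": "0.03 0 -0.2 0 -1;0 0 -0.1 0 -1;0 0 -0.1 0 -1;0 0 -0.1 0 -1;0 0 -0.06 0 -1;0 0 -0.04 0 -1;0 0 0 0 -1"
}}

```text
time_s: 4.48
tool_pos: [621.2, 31.3, 80.7]
eef_rot: [0.066, 0.704, -0.066, 0.704]
contact_force: [0.9, 0.1, -1.2]
finger_gap: 0.002
```

{"method": "arm_command", "body": {
  "steps": "0 0 -0.05 0 -1;0 0 0 0 -1"
}}

```text
time_s: 4.65
tool_pos: [621.8, 31.2, 80.0]
eef_rot: [0.066, 0.704, -0.066, 0.704]
contact_force: [-2.2, -0.6, 3.8]
finger_gap: 0.001
```

{"method": "arm_command", "body": {
  "steps": "0 0 -0.03 0 -1;0 0 0 0 -1"
}}

```text
time_s: 4.82
tool_pos: [621.9, 31.2, 79.9]
eef_rot: [0.066, 0.704, -0.066, 0.704]
contact_force: [-5.6, 1.1, 10.5]
finger_gap: 0.007
```

{"method": "arm_command", "body": {
  "steps": "0 0 0.4 0 -1;0 0 0.48 0 -1;-0.73 -0.32 0 0 -1;-0.74 -0.32 0 0 -1;-0.74 -0.32 0 0 -1;0 0 -0.2 0 -1;0 0 0 0 -1;0 0 0 0 -1"
}}

```text
time_s: 5.48
tool_pos: [533.6, -7.3, 105.3]
eef_rot: [0.066, 0.704, -0.066, 0.704]
contact_force: [0.4, 0.4, 0.6]
finger_gap: 0.001
```

{"method": "arm_command", "body": {
  "steps": "0 0 -0.2 0 -1;0 0 -0.1 0 -1;0 0 -0.1 0 -1;0 0 -0.1 0 -1;0 0 -0.06 0 -1;0 0 -0.07 0 -1;0 0 -0.02 0 -1;0 0 0 0 -1"
}}

```text
time_s: 6.15
tool_pos: [533.4, -7.2, 80.0]
eef_rot: [0.066, 0.704, -0.066, 0.704]
contact_force: [-3.3, 0.1, 7.2]
finger_gap: 0.002
```

{"method": "arm_command", "body": {
  "steps": "0 0 -0.02 0 -1;0 0 0.4 0 -1;0 0 0.48 0 -1;-0.56 0.57 0 0 -1;-0.56 0.57 0 0 -1;-0.56 0.57 -0.2 0 -1;0 0 0 0 -1;0 0 0 0 -1"
}}

```text
time_s: 6.82
tool_pos: [464.5, 62.1, 104.8]
eef_rot: [0.066, 0.705, -0.066, 0.703]
contact_force: [0.4, -0.5, -0.1]
finger_gap: 0.003
```

{"method": "arm_command", "body": {
  "steps": "0 0 -0.2 0 -1;0 0 -0.1 0 -1;0 0 -0.1 0 -1;0 0 -0.1 0 -1;0 0 -0.06 0 -1;0 0 -0.07 0 -1;0 0 -0.02 0 -1;0 0 0 0 -1"
}}

```text
time_s: 7.48
tool_pos: [466.3, 60.8, 80.0]
eef_rot: [0.066, 0.704, -0.066, 0.704]
contact_force: [-1.3, -1.5, 4.0]
finger_gap: -0.003
```

Next, one small extra press, then lift well clear and look.

{"method": "arm_command", "body": {
  "steps": "0 0 -0.03 0 -1;0 0 0 0 -1;0 0 0.5 0 -1;0 0 0.9 0 -1;0 0 0.9 0 -1;0 0 0.9 0 -1;0 0 0.9 0 -1;0 0 0 0 -1"
}}

```text
time_s: 8.15
tool_pos: [470.2, 60.6, 250.5]
eef_rot: [0.066, 0.699, -0.066, 0.709]
contact_force: [0.8, 0.1, 0.8]
finger_gap: 0.003
```

{"method": "arm_command", "body": {
  "steps": "-0.6 0.7 0 0 -1;-0.6 0.7 0 0 -1;-0.6 0.7 0 0 -1;-0.6 0.7 0 0 -1;-0.6 0.7 0 0 -1;-0.6 0.7 0 0 -1;0 0 0 0 -1;0 0 0 0 -1"
}}

```text
time_s: 8.82
tool_pos: [321.1, 230.2, 242.2]
eef_rot: [0.065, 0.704, -0.065, 0.704]
contact_force: [0.4, -0.4, -0.9]
finger_gap: -0.003
```

```bash
python3 - <<'E'
from h import *
a=snap('top','top2.png');b=snap('scene','scene2.png')
o=load('scene.png')['image'];f=lambda i:cv2.resize(i[170:270,215:325,::-1],None,fx=3.6,fy=3.6,interpolation=cv2.INTER_CUBIC)
cv2.imwrite('pics/cmp.png',np.hstack([f(o),f(b['image'])]))
f=lambda i:cv2.resize(i[100:230,180:310,::-1],None,fx=3,fy=3,interpolation=cv2.INTER_CUBIC)
cv2.imwrite('pics/cmp2.png',np.hstack([f(load('top.png')['image']),f(a['image'])]))
E
```

```text
(no output)
```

View pics/cmp.png

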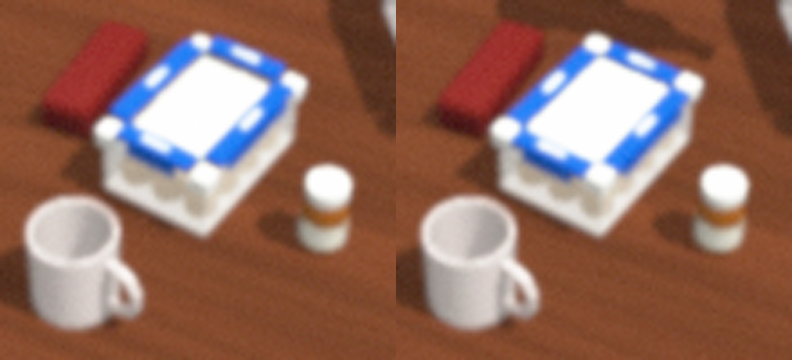

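View pics/cmp2.png

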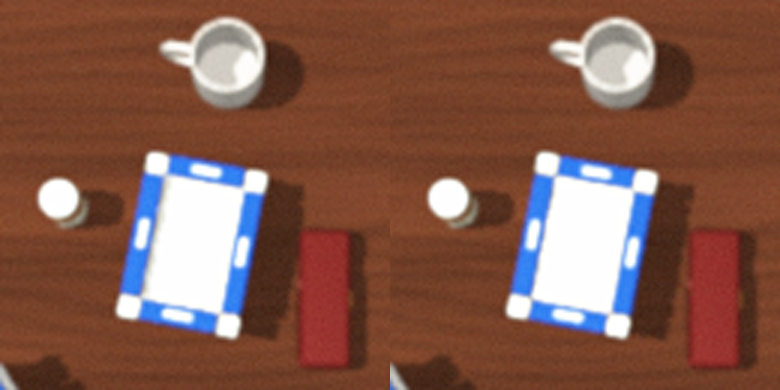

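All four sections now look lower and the neighbours are unmoved. I'll do a quick numeric check of each section's drop in the scene images.

```bash
python3 - <<'E'
from h import *
def proj(c,P):
    Rm=R.from_quat(c['rotation']).as_matrix().T
    return cv2.projectPoints(np.array(P,float),Rm,-Rm@np.array(c['xyz']),c['mtx'],c['dist'])[0].reshape(-1,2)
def blobs(c):
    h=cv2.cvtColor(c['image'],cv2.COLOR_RGB2HSV);m=((h[:,:,0]>100)&(h[:,:,0]<125)&(h[:,:,1]>120)).astype(np.uint8)
    k=np.zeros_like(m);k[170:235,240:302]=1
    n,l,s,ce=cv2.connectedComponentsWithStats(m*k,connectivity=4);return [(ce[i].round(1),s[i,4]) for i in range(1,n) if s[i,4]>20]
T={'py':(554,99),'px':(621,31),'ny':(533,-7),'nx':(466,61)}
A,B=load('scene.png'),load('scene2.png')
for n,(x,y) in T.items():
    p=proj(A,[[x,y,88],[x,y,80]])
    # measured shift by template matching of the mark
    u,v=p[0].round().astype(int)
    t=A['image'][v-6:v+7,u-8:u+9];r=cv2.matchTemplate(B['image'][v-12:v+13,u-14:u+15],t,cv2.TM_CCOEFF_NORMED)
    _,q,_,loc=cv2.minMaxLoc(r);print(n,'pred',(p[1]-p[0]).round(1),'seen',loc[0]-6,loc[1]-6,round(q,2))
print(blobs(A));print(blobs(B))
E
```

```text
py pred [-0.1  1.7] seen 0 2 0.99
px pred [-0.   1.7] seen 0 2 0.99
ny pred [-0.   1.7] seen 0 1 0.98
nx pred [-0.1  1.7] seen 0 1 0.92
[(array([277.1, 183.6]), np.int32(31)), (array([257.3, 201.1]), np.int32(229)), (array([285.1, 201.7]), np.int32(195))]
[(array([276.7, 184.2]), np.int32(24)), (array([264.6, 187.1]), np.int32(42)), (array([285.4, 203.6]), np.int32(176)), (array([251.9, 199. ]), np.int32(58)), (array([257.3, 213.4]), np.int32(97))]
```

```bash
python3 -c "
from h import *
print(telemetry.read_state()['contact_force']);print(job.finish_job())"
```

```text
[ 0.48436474  0.09780625 -0.45091582]
the job is handed in; nothing more can be done
None
```

I pressed all four blue rim sections shut with the closed fingertips, going around the rim in the order +y, +x, -y, -x. I then lifted clear and handed the job in at about 9 s.

- **Presses:** each section met its hard stop with the tool at z = 80 mm. The highest reading was about 19 N vertical, with about 8 N sideways, on the first press (+y). The other three read at most about 10 N.
- **Final pictures:** the rim looks level with the white corners. The box, mug, jar and spectacles case look unmoved in before-and-after pictures.
- **Drop measured in the scene camera:** an 8 mm drop should shift each section's mark by 1.7 px. I measured 2 px for +y and +x, and 1 px for -y and -x. The match only works in whole pixels, so for -y and -x the hard stop is the stronger evidence that they are shut.

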